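# Gauge the cheese and set the air damper

### The arm

A 6-joint arm with a two-finger parallel gripper is mounted at the origin on the work surface. World frame = base frame: x ahead of the robot, y to its left, z up, the work surface at z = 0. Lengths are in m, angles in rad, forces in N, time in s.
With the tool pointing down it reaches from about 0.3 to 0.775 m from the base axis. Payload 14.6 kg.
Tool frame: the origin (TCP) lies on the mounting face of the last link; the fingertips stand 199 mm ahead of it and the grasp point (between the pads) lies 180 mm ahead of it; z points along the fingers, y is the line along which they close (so a half turn about z gives the same grasp; the last joint's range is limited). The gripper opens to 94 mm and grips with 3 to 60 N. Pads are 16 mm wide; open, the fingers measure 119 mm over their backs; the gripper's body (75 mm by 177 mm) begins 78 mm behind the grasp point.
Start: joints at [-1.19, 0.3, 1.521, -0, 1.321, -0.067], TCP at [0.238, -0.496, 0.405] pointing down, gripper open.
Joint ranges: [-3.03, 3.03], [-0.79, 2.21], [0.23, 2.52], [-1.04, 4.18], [0, 3.07], [-2.55, 2.55]. Speed limits (rad/s): [2.22, 2.22, 2.57, 3.14, 3.14, 3.14].

### API

Orientations are given as a unit quaternion [x, y, z, w].
In Python, from cell import manip gives the robot as it stands. The module is installed in compiled form; this text tells all that it offers.
- The arm moves only by the tool jog_arm, never from a script. Its argument "steps" is a list of rows, each an object of numbers: "tx", "ty", "tz": the shift along the tool's x, y, z in units of 30 mm (1.0 is 30 mm); "rx", "ry", "rz": the turn, a rotation vector about the tool's x, y, z in units of 6 degrees (1.0 is 6 degrees); "hand": the gripper command: -1 is fully open, 1 is shut, values between are in proportion. In form: [{"tx": .., "ty": .., "tz": .., "rx": .., "ry": .., "rz": .., "hand": ..}, ...]. A call has exactly 8 rows; each row is the pose to reach, as a shift and turn from the pose commanded when the call began, along the tool's axes at that moment; what a row does not reach only later rows make up. A row lasts 1/12 s, in which the tool goes at most 41.7 mm and 7.16 degrees, less where a joint would pass 70% of its speed; a pose out of reach is approached as far as the arm can. A call with a gripper value outside its range is refused whole. The fingers move at their own pace and stop on an object; "newtons" is the grip in N (left out, the last holds). Time passes only in rows, so rows that repeat a pose let the fingers close, or fill a call up. It gives the time, the measured TCP pose, the force, the opening and the grip force at its end, in the units of the state.
- manip.get_obs(): the state, without advancing time (a new reading comes with each control period).
- manip.snapshot(name): name is "side" or "top" or "wrist"; returns (picture, depth): 420x560x3 uint8, red, green, blue; 420x560 float32, m along the optical axis (not along the pixel's ray), 0 where there is no reading.
- manip.camera_params(name): a dict with "fx", "fy", "cx", "cy" (pixels), "rvec" (rotation vector, rad) and "tvec" (3), from world to camera coordinates, as OpenCV has them. Camera axes: x right, y down, z forward; pixel columns grow to the right and rows downward; lengths in m; the calibration is good to about 2 mm. A picture is of the moment at which its call begins: read the wrist's pose just before it. camera_params takes no time and is no camera call; for the wrist camera it gives the pose at the moment of the call.
- manip.hand_in(): hands the job in; it is judged then, once.
Trained networks look in the newest picture that a camera, given by its name, has taken for a name from the list of things; names that differ only in an ending like _2 or _b are one class to them, and where a whole thing is asked for, a point or a joint stands for the part that bears it (a point fixed in the world has none). Each returns a list of dicts, best first, with "confidence" (0 to 1); they miss things now and then, are a little off and sometimes report something else, mostly with a low value. They report only what shows in the picture. A call takes as long as a camera call. They do not tell look-alikes from the thing itself.
- manip.recognise(camera, name): "centre" ([row, column] in pixels, amid what is visible of it).
- manip.masks_of(camera, name): "region" (420x560 bool, what is visible of it) and "centre" ([row, column] in pixels, amid what is visible of it).
- manip.place_of(camera, name): "centre" ([row, column] in pixels: a listed point, or the origin of a listed thing).
The state is a dict: "time_s": time; "joints": joint angles; "joint_vel": joint speeds; "joint_torque": joint torques, N m; "eef_pos": TCP position; "eef_rot": TCP orientation; "contact_force": force on the tool from outside, world axes, zero at the start; "moment": the same for the moment, N m; "gripper_width": opening from 0.0 (shut) to 1.0 (fully open); "grasp_force": force on a finger pad.
Only numpy, scipy, OpenCV 4.12 (cv2) and the standard library are available. Lean on these libraries where they do the work, as an engineer would, in place of code of your own. Each camera call takes 0.05 s, during which the arm holds its last target. There are 200 camera calls.

### The job

In the ripening cellar, lower the gauge's sprung foot gently onto the wheel of cheese standing under it, hold it there a moment to see which height class it is (blue, yellow or red), and let it rise again. Then swing the damper lever under the air pipe to the mark of that colour and let go, so that the lever points at the middle of the mark. Leave the cheeses and everything else standing where they are.

Things in the scene. Friction and masses are not known exactly. Their poses are not given: they have to be found in the camera images.
- stand: Damper stand, fixed: grey console (90 x 220 mm, 50 high), white round sector plate (164 mm across) upright in the stand's y-z plane at x = 0 to 8 mm, and an air pipe over the lever. Origin on the table under the sector; z up; yaw 1.4 to 1.75 rad, so its x points to the robot's left and its y back towards the robot. The 60 mm pipe rises from the table at x = -45, y = -260 mm.
- pipe_mid (a point): On the centre line of the level part of the aluminium air pipe, at x = -45, y = 0, z = 345 mm of the stand. The pipe is 60 mm thick and runs along the stand's y from -260 to +180 mm, right above the lever's grip, so a gripper cannot come straight down on it: come from the stand's -x side, fingers pointing to its +x and down, tool tilted about 40 degrees from vertical.
- damper_pivot (a point): The damper lever's hinge, 70 mm above the stand's origin. Axes as the stand's.
- damper (a joint): Lever angle about the stand's x axis, rad: 0 upright, positive leans to the stand's +y (towards the robot), stops at -1 and +1. Marks on the sector's rim (11 mm wide, 82 mm from the pivot): blue at -0.2, yellow 0.3, red 0.8. Starts at -0.85 to -0.5, beyond all marks. Stiff: 0.4 N m of friction (some 3 N at the grip); stays where it is left.
- damper_grip (a point): On the axis of the lever's round black plastic grip, 130 mm from the pivot, at x = -52 mm of the stand. The grip is 28 mm thick and points from the end of the flat steel arm to the stand's -x (x = -18 to -80 mm); it swings in the stand's y-z plane. Pinch it along the stand's y; it may turn in the fingers.
- gauge: Height gauge, fixed: column (235 mm high, 97 mm behind the plunger's axis) with a green arm (z = 185 to 215 mm) guiding the plunger. Origin on the table under the plunger's axis; x away from the robot (yaw up to 0.3 rad), z up. The plunger's small black pointer stands at the column's blue band on a wheel 60 mm high, at the yellow on 76 mm, at the red on 92 mm.
- plunger_top (a point): Centre of the flat top of the gauge's black plunger knob (44 mm across, 22 mm high), 327 mm above the table when up, directly above the gauge's origin. Push it straight down from above. Once the foot rests on the cheese, the knob alone sinks into the plunger, at most 20 mm, against a second spring (8 N at first, 16 N at the end), then it is hard: stop within those 20 mm, at about 10 to 12 N.
- plunger (a joint): Travel of the sprung plunger, m: 0 up, 0.065 at most. Its rubber foot (48 mm across) is 130 mm above the table when up, so on a wheel on the platter it reads 0.050 (60 mm wheel, blue), 0.034 (76 mm, yellow) or 0.018 (92 mm, red). Its spring takes 4 to 7 N and lifts it when let go. Over 20 N spoils the cheese.
- platter: Wooden platter, fixed under the gauge, 150 x 150 x 20 mm, origin at the centre of its underside; the wheel to be gauged stands on it.
- wheel_a: One of the three loose wheels of cheese, about 140 mm across and 0.9 to 1.4 kg; one stands on the gauge's platter, the others on the drying board. One of the three is 60 mm high, one 76 and one 92; which is not told. Origin at the centre of its underside.
- wheel_b: Another of the three loose wheels of cheese, about 140 mm across and 0.9 to 1.4 kg; one stands on the gauge's platter, the others on the drying board. One of the three is 60 mm high, one 76 and one 92; which is not told. Origin at the centre of its underside.
- wheel_c: The third of the three loose wheels of cheese, about 140 mm across and 0.9 to 1.4 kg; one stands on the gauge's platter, the others on the drying board. One of the three is 60 mm high, one 76 and one 92; which is not told. Origin at the centre of its underside.
- jar: Bystander: glass jar, 54 mm across, 75 mm high, loose, at the robot's end of the damper stand. Origin at its underside.
- tub: Bystander: white open tub 100 x 70 x 45 mm, loose, in front of the gauge. Origin at its underside.
- brush: Bystander: brush 180 mm long lying on the left.
- mould: Bystander: white cheese mould, 100 mm across, 70 mm high. Origin at its underside.
- mug: Bystander: blue mug, 80 mm across, 90 mm high. Origin at its underside.
There are look-alikes about, which are no part of the job. Several things have the shape of the platter; the one meant has the colours described above. What is shaped like the wheel_c but turquoise is not meant.

How it is judged:
On the way, in this order (a step that is already met when the one before it is completed fails the run):
1. the gauge's foot rests on the wheel under it ((contact force between gauge and wheel_c above 1 N or contact force between gauge and wheel_a above 1 N or contact force between gauge and wheel_b above 1 N)), for 0.2 s.
2. the plunger is up again and the damper lever stands at the mark of the wheel's colour (((horizontal distance between wheel_c and platter below 0.04 m and value of joint damper between -0.26 and -0.14 rad) or (horizontal distance between wheel_a and platter below 0.04 m and value of joint damper between 0.24 and 0.36 rad) or (horizontal distance between wheel_b and platter below 0.04 m and value of joint damper between 0.74 and 0.86 rad)) and value of joint plunger below 0.006 m and velocity of joint damper between -0.02 and 0.02 rad/s), for 0.2 s.
At the end, for the whole second after the job is handed in: The damper lever is at rest within 0.06 rad of the mark for the wheel on the platter (60 mm: blue, -0.2; 76 mm: yellow, 0.3; 92 mm: red, 0.8), the plunger is up (within 6 mm of the top), and the cheeses and bystanders stand within 20 mm of where they were (all of step 2 and distance of each of wheel_a, wheel_b, wheel_c, jar, tub, brush, mould, mug from where it was at the start of the episode below 0.02 m); the robot touches nothing.
It fails at once if the gauge's foot presses a cheese with more than 20 N (contact force between gauge and wheel_c above 20 N or contact force between gauge and wheel_a above 20 N or contact force between gauge and wheel_b above 20 N).
It fails at once if a cheese or bystander is pushed more than 30 mm away (distance of any of wheel_a, wheel_b, wheel_c, jar, tub, brush, mould, mug from where it was at the start of the episode above 0.03 m).
It also fails if it takes over 69 s, if anything falls off the work surface, if the arm or the gripper's body presses on something with over 40 N, if the wrist force passes 120 N, or if a joint passes its speed limit or range.

## Working session

There is one attempt and no reset: what is moved stays moved. The work goes in short steps, Python scripts to look and compute and a tool call to move; the robot and the scene stay as the last step left them, time stands still between calls to the robot, and variables do not carry over. Pictures are saved under pics/ and viewed, at most 10 in all, crops included, and the job is handed in when it is done.

Besides the shell and the picture viewer there is one more tool, called by a JSON object that holds its "op" and its "data", one argument or row to a line. jog_arm: Moves the arm, as the interface text tells. Its arguments: {"type":"object","properties":{"steps":{"type":"array","items":{"type":"object","properties":{"tx":{"type":"number"},"ty":{"type":"number"},"tz":{"type":"number"},"rx":{"type":"number"},"ry":{"type":"number"},"rz":{"type":"number"},"hand":{"type":"number"}}}},"newtons":{"type":"number"}},"required":["steps"]}

```bash
mkdir -p pics
cat > h.py <<'E'
import numpy as np, cv2
from cell import manip
from scipy.spatial.transform import Rotation as R
def cam(n):
    p=manip.camera_params(n); M=cv2.Rodrigues(np.array(p['rvec'],float))[0]
    return p,M,np.array(p['tvec'],float).ravel()
def world(n,rc,d):
    p,M,t=cam(n); r,c=rc
    return M.T@(np.array([(c-p['cx'])/p['fx']*d,(r-p['cy'])/p['fy']*d,d])-t)
def proj(n,X):
    p,M,t=cam(n); q=M@np.array(X)+t
    return [round(p['cy']+p['fy']*q[1]/q[2]),round(p['cx']+p['fx']*q[0]/q[2])]
def ray_z(n,rc,z):
    o=world(n,rc,0.); e=world(n,rc,1.); return o+(e-o)*(z-o[2])/(e[2]-o[2])
E
python3 - <<'E'
from h import *
np.set_printoptions(precision=3,suppress=True)
im={}
for n in('top','side'):
    a,d=manip.snapshot(n); im[n]=a; np.save(n+'.npy',d); cv2.imwrite(f'pics/{n}1.png',a[:,:,::-1]); cv2.imwrite(f'{n}.png',a[:,:,::-1])
    for k in('plunger_top','pipe_mid','damper_pivot','damper_grip','stand','gauge','platter'):
        for q in manip.place_of(n,k)[:2]:
            r,c=q['centre']; dd=d[min(419,int(r)),min(559,int(c))]
            print(n,k,round(q['confidence'],2),np.round(q['centre'],1),world(n,q['centre'],dd))
    print(-cam(n)[1].T@cam(n)[2])
print(manip.get_obs())
E
```

```text
top plunger_top 0.51 [208.8 194.8] [0.496 0.258 0.326]
top plunger_top 0.29 [210.8 353.7] [ 0.511 -0.237  0.051]
top pipe_mid 0.81 [207.9 388.4] [ 0.503 -0.28   0.373]
top damper_pivot 0.78 [207.6 357.7] [ 0.52  -0.244  0.097]
top damper_pivot 0.72 [231.9 417.6] [ 0.441 -0.474  0.006]
top damper_grip 0.64 [181.5 380.5] [ 0.622 -0.342  0.001]
top stand 0.71 [212.1 355.1] [ 0.506 -0.239  0.069]
top stand 0.64 [233.5 419.2] [ 0.435 -0.48   0.005]
top gauge 0.55 [213.6 214.4] [0.491 0.237 0.137]
top platter 0.82 [210.2 214.5] [0.502 0.236 0.139]
top platter 0.79 [298.1 202.5] [0.192 0.295 0.014]
[ 0.435 -0.011  1.478]
side plunger_top 0.83 [240.3 198.4] [0.499 0.261 0.326]
side pipe_mid 0.84 [124.1 332. ] [ 0.498 -0.262  0.362]
side damper_pivot 0.68 [206.5 315.6] [ 0.517 -0.241  0.071]
side damper_grip 0.54 [159.8 312.5] [ 0.58  -0.307  0.186]
side damper_grip 0.36 [198.1 371.6] [0.221 0.058 0.445]
side stand 0.8 [222.4 315.8] [ 0.489 -0.202  0.047]
side stand 0.55 [124.8 329.1] [ 0.507 -0.262  0.357]
side platter 0.65 [261.1 141.8] [0.815 0.219 0.02 ]
side platter 0.6 [220.1 315.3] [ 0.494 -0.206  0.051]
[-0.03   0.698  0.982]
{'time_s': 0.8, 'joints': array([-1.19 ,  0.3  ,  1.521,  0.   ,  1.321, -0.067]), 'joint_vel': array([-0.001,  0.   ,  0.001,  0.   ,  0.001, -0.001]), 'joint_torque': array([ -0.002, -53.164, -35.291,   0.071,   0.021,  -0.   ]), 'eef_pos': array([ 0.238, -0.496,  0.405]), 'eef_rot': array([0.975, 0.222, 0.   , 0.   ]), 'contact_force': array([-0.211, -0.249,  0.491]), 'moment': array([0.009, 0.026, 0.005]), 'grasp_force': 0.0, 'gripper_width': 1.001032974507155}
```

View pics/top1.png

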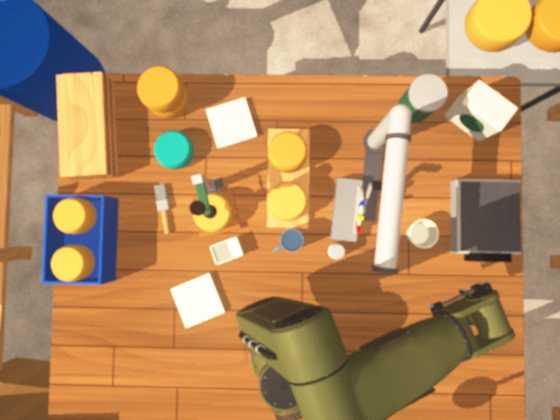

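View pics/side1.png

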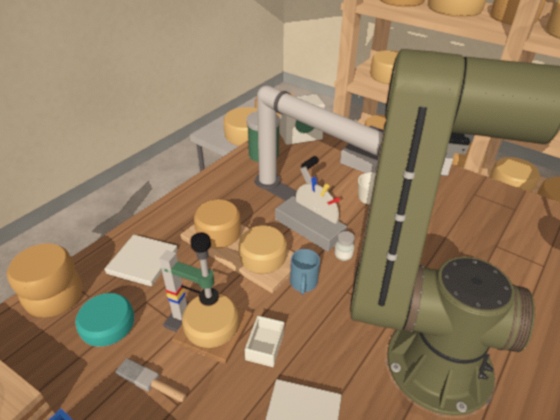

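Run:
```python
from h import *
np.set_printoptions(precision=3,suppress=True)
def cloud(n):
    d=np.load(n+'.npy'); p,M,t=cam(n); v,u=np.mgrid[:420,:560]
    q=np.stack([(u-p['cx'])/p['fx']*d,(v-p['cy'])/p['fy']*d,d],-1)-t
    return q@M,d>0
T,m=cloud('top'); im=cv2.imread('top.png')
z=T[...,2]
# wheel on platter
w=T[215:228,216:230]; print('wheel top z',np.median(w[...,2]),'board',np.median(T[148:158,282:294,2]),np.median(T[198:208,282:294,2]))
# pipe crest per row
rows=[]
for r in range(150,262,4):
    s=(z[r,370:415]>0.33); 
    if s.sum()>4: rows.append(T[r,370:415][s].mean(0))
rows=np.array(rows); f=np.polyfit(rows[:,0],rows[:,1],1); print('pipe y=f(x)',f,rows[[0,-1]],'yaw',np.pi/2-np.arctan(-f[0]), np.arctan(f[0]))
k=(z>0.30)&(np.abs(T[...,0]-.497)<.05)&(np.abs(T[...,1]-.26)<.05)
print('knob top',T[k].mean(0),T[k].min(0),T[k].max(0))
S,m=cloud('side'); zs=S[...,2]
k=(zs>0.31)&(np.abs(S[...,0]-.497)<.05)&(np.abs(S[...,1]-.26)<.05); print('knob side',S[k].mean(0),S[k].min(0),S[k].max(0))
im=cv2.imread('side.png')
# sector + lever
k=(np.abs(S[...,0]-.52)<.12)&(np.abs(S[...,1]+.25)<.08)&(zs>.058)&(zs<.24)
P=S[k];print(len(P)); v,u=np.where(k)
hsv=cv2.cvtColor(im,cv2.COLOR_BGR2HSV)[k]
for nm,c in(('white',(hsv[:,1]<60)&(hsv[:,2]>140)),('blue',(hsv[:,0]>100)&(hsv[:,0]<130)&(hsv[:,1]>120)),('yel',(hsv[:,0]>18)&(hsv[:,0]<32)&(hsv[:,1]>120)),('red',((hsv[:,0]<8)|(hsv[:,0]>172))&(hsv[:,1]>140)),('black',hsv[:,2]<50)):
    if c.sum()>3: print(nm,c.sum(),np.median(P[c],0),P[c].min(0),P[c].max(0))
cv2.imwrite('pics/crop1.png',np.hstack([cv2.resize(im[140:260,260:360],(400,480),interpolation=2),cv2.resize(im[225:345,145:245],(400,480),interpolation=2)]))
```

```text
wheel top z 0.07793056880615302 board 0.11209835208231603 0.09552939241459604
pipe y=f(x) [-0.105 -0.231] [[ 0.663 -0.303  0.369]
 [ 0.367 -0.273  0.369]] yaw 1.465958385034845 -0.1048379417600515
knob top [0.5   0.253 0.326] [0.478 0.234 0.306] [0.521 0.276 0.333]
knob side [0.496 0.26  0.323] [0.478 0.236 0.31 ] [0.522 0.28  0.329]
1223
white 890 [ 0.521 -0.239  0.1  ] [ 0.433 -0.274  0.058] [ 0.599 -0.226  0.176]
blue 33 [ 0.531 -0.242  0.164] [ 0.527 -0.248  0.138] [ 0.538 -0.232  0.175]
yel 44 [ 0.488 -0.235  0.16 ] [ 0.479 -0.248  0.13 ] [ 0.5   -0.23   0.173]
red 41 [ 0.449 -0.232  0.136] [ 0.437 -0.241  0.116] [ 0.47  -0.226  0.145]
black 85 [ 0.581 -0.297  0.183] [ 0.573 -0.326  0.173] [ 0.595 -0.27   0.189]
```

View pics/crop1.png

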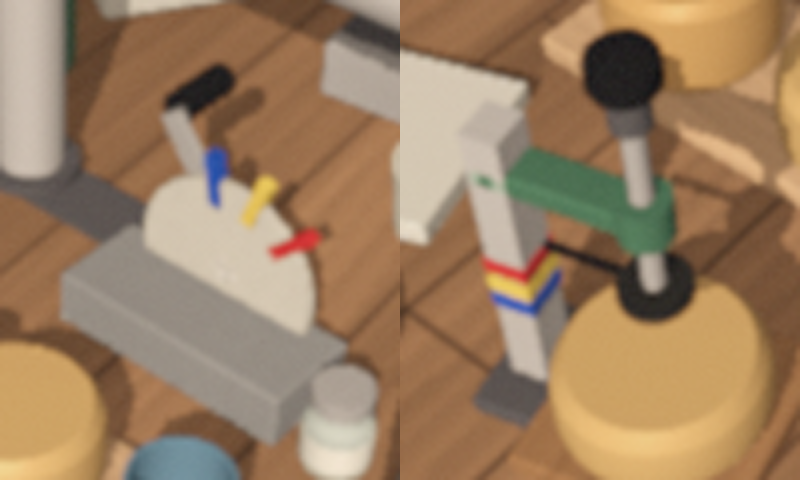

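The left crop shows the lever's grip at about (205,90), beyond the blue mark (215,175). The right crop shows the gauge, with its knob at (622,70), standing over the wheel on the platter. The wheel's top is at z≈0.078, which suggests 60 mm (blue); the gauge will confirm it.

There are several round or platter-like things. The wheel meant is the yellow one at top (215,212), since it stands under the green-armed gauge. The turquoise one at (173,149) and the white boards at (232,122) and (198,300) are look-alikes.

{"op": "jog_arm", "data": {
  "steps": [
    {"tz": -7.8,"hand": 1},
    {"tz": -7.8,"hand": 1},
    {"tz": -7.8,"hand": 1},
    {"tz": -7.8,"hand": 1},
    {"tz": -7.8,"hand": 1},
    {"tz": -7.8,"hand": 1},
    {"tz": -7.8,"hand": 1},
    {"tz": -7.8,"hand": 1}
  ],
  "newtons": 20
}}

```text
$.steps[0]: bad value
```

```bash
cat >> h.py <<'E'
def go(pos,Rt=None):
    o=manip.get_obs(); R0=R.from_quat(o['eef_rot']); Rt=R0 if Rt is None else Rt
    print('t',round(float(o['time_s']),2),'pos',o['eef_pos'].round(4),'F',o['contact_force'].round(1),'T',(R0.inv().apply(np.array(pos)-o['eef_pos'])/.03).round(2),'R',(np.degrees((R0.inv()*Rt).as_rotvec())/6).round(2))
E
python3 -c "
from h import *
go([.499,.257,.60])"
```

```text
t 0.8 pos [ 0.2381 -0.4958  0.4047] F [-0.2 -0.2  0.5] T [ 18.7  -18.85  -6.51] R [0. 0. 0.]
```

{"op": "jog_arm", "data": {
  "steps": [
    {"tx": 0,"ty": 0,"tz": -1.3,"rx": 0,"ry": 0,"rz": 0,"hand": 1},
    {"tx": 0,"ty": 0,"tz": -2.6,"rx": 0,"ry": 0,"rz": 0,"hand": 1},
    {"tx": 0,"ty": 0,"tz": -3.9,"rx": 0,"ry": 0,"rz": 0,"hand": 1},
    {"tx": 0,"ty": 0,"tz": -5.2,"rx": 0,"ry": 0,"rz": 0,"hand": 1},
    {"tx": 0,"ty": 0,"tz": -6.5,"rx": 0,"ry": 0,"rz": 0,"hand": 1},
    {"tx": 0,"ty": 0,"tz": -7.8,"rx": 0,"ry": 0,"rz": 0,"hand": 1},
    {"tx": 0,"ty": 0,"tz": -7.8,"rx": 0,"ry": 0,"rz": 0,"hand": 1},
    {"tx": 0,"ty": 0,"tz": -7.8,"rx": 0,"ry": 0,"rz": 0,"hand": 1}
  ],
  "newtons": 20
}}

```text
time_s: 1.47
eef_pos: [0.238, -0.4953, 0.6403]
eef_rot: [0.975, 0.222, 0.0, 0.002]
contact_force: [-0.2, 0.3, -1.1]
gripper_width: 0.471
grasp_force: 0.0
```

{"op": "jog_arm", "data": {
  "steps": [
    {"tx": 8,"ty": -8,"tz": 0,"rx": 0,"ry": 0,"rz": 0,"hand": 1},
    {"tx": 8,"ty": -8,"tz": 0,"rx": 0,"ry": 0,"rz": 0,"hand": 1},
    {"tx": 8,"ty": -8,"tz": 0,"rx": 0,"ry": 0,"rz": 0,"hand": 1},
    {"tx": 8,"ty": -8,"tz": 0,"rx": 0,"ry": 0,"rz": 0,"hand": 1},
    {"tx": 8,"ty": -8,"tz": 0,"rx": 0,"ry": 0,"rz": 0,"hand": 1},
    {"tx": 8,"ty": -8,"tz": 0,"rx": 0,"ry": 0,"rz": 0,"hand": 1},
    {"tx": 8,"ty": -8,"tz": 0,"rx": 0,"ry": 0,"rz": 0,"hand": 1},
    {"tx": 8,"ty": -8,"tz": 0,"rx": 0,"ry": 0,"rz": 0,"hand": 1}
  ]
}}

```text
time_s: 2.13
eef_pos: [0.3487, -0.1794, 0.6373]
eef_rot: [0.975, 0.222, -0.001, -0.001]
contact_force: [1.2, -0.5, 0.3]
gripper_width: 0.006
grasp_force: 0.0
```

{"op": "jog_arm", "data": {
  "steps": [
    {"tx": 8,"ty": -8,"tz": 0,"rx": 0,"ry": 0,"rz": 0,"hand": 1},
    {"tx": 8,"ty": -8,"tz": 0,"rx": 0,"ry": 0,"rz": 0,"hand": 1},
    {"tx": 8,"ty": -8,"tz": 0,"rx": 0,"ry": 0,"rz": 0,"hand": 1},
    {"tx": 8,"ty": -8,"tz": 0,"rx": 0,"ry": 0,"rz": 0,"hand": 1},
    {"tx": 8,"ty": -8,"tz": 0,"rx": 0,"ry": 0,"rz": 0,"hand": 1},
    {"tx": 8,"ty": -8,"tz": 0,"rx": 0,"ry": 0,"rz": 0,"hand": 1},
    {"tx": 8,"ty": -8,"tz": 0,"rx": 0,"ry": 0,"rz": 0,"hand": 1},
    {"tx": 8,"ty": -8,"tz": 0,"rx": 0,"ry": 0,"rz": 0,"hand": 1}
  ]
}}

```text
time_s: 2.8
eef_pos: [0.4593, 0.1356, 0.6372]
eef_rot: [0.975, 0.222, -0.001, 0.0]
contact_force: [1.2, -2.0, 0.8]
gripper_width: 0.0
grasp_force: 0.0
```

```bash
python3 -c "
from h import *
go([.499,.257,.56],R.from_quat([.975,.222,0,0]))
print(manip.get_obs()['joints'].round(2))"
```

```text
t 2.8 pos [0.4593 0.1356 0.6372] F [ 1.2 -2.   0.8] T [ 2.95 -3.07  2.57] R [-0.    0.02  0.  ]
[ 0.21  0.08  1.26 -0.    1.81  1.33]
```

{"op": "jog_arm", "data": {
  "steps": [
    {"tx": 1,"ty": -1,"tz": 0,"rx": 0,"ry": 0,"rz": 0,"hand": 1},
    {"tx": 2,"ty": -2,"tz": 0,"rx": 0,"ry": 0,"rz": 0,"hand": 1},
    {"tx": 2.95,"ty": -3.07,"tz": 0.5,"rx": 0,"ry": 0,"rz": 0,"hand": 1},
    {"tx": 2.95,"ty": -3.07,"tz": 1.5,"rx": 0,"ry": 0,"rz": 0,"hand": 1},
    {"tx": 2.95,"ty": -3.07,"tz": 2.5,"rx": 0,"ry": 0,"rz": 0,"hand": 1},
    {"tx": 2.95,"ty": -3.07,"tz": 2.5,"rx": 0,"ry": 0,"rz": 0,"hand": 1},
    {"tx": 2.95,"ty": -3.07,"tz": 2.5,"rx": 0,"ry": 0,"rz": 0,"hand": 1},
    {"tx": 2.95,"ty": -3.07,"tz": 2.5,"rx": 0,"ry": 0,"rz": 0,"hand": 1}
  ]
}}

```text
time_s: 3.47
eef_pos: [0.4987, 0.2542, 0.5654]
eef_rot: [0.975, 0.222, 0.001, -0.0]
contact_force: [0.0, 0.8, 0.2]
gripper_width: 0.006
grasp_force: 0.0
```

```bash
python3 -c "
from h import *
a,d=manip.snapshot('side');cv2.imwrite('pics/side2.png',cv2.resize(a[140:350,100:300,::-1],(560,588),interpolation=2))
go([.499,.257,.48],R.from_quat([.975,.222,0,0]))
print(manip.place_of('side','plunger_top')[:1])"
```

```text
t 3.52 pos [0.4986 0.2541 0.5658] F [-1.   0.3 -0.3] T [ 0.05 -0.08  2.86] R [ 0.   -0.03 -0.01]
[{'centre': [239.5, 200.3], 'confidence': 0.81}]
```

View pics/side2.png

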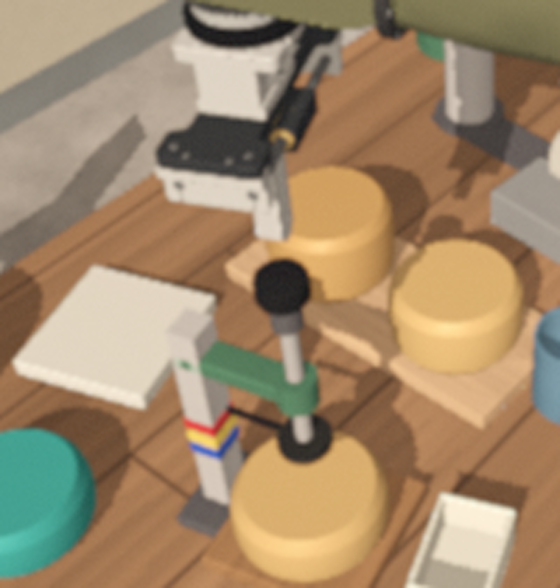

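The closed fingers at (275,230) hang above the knob at (283,285), so I can press.

{"op": "jog_arm", "data": {
  "steps": [
    {"tx": 0,"ty": -0.08,"tz": 0.5,"rx": 0,"ry": 0,"rz": 0,"hand": 1},
    {"tx": 0,"ty": -0.08,"tz": 1,"rx": 0,"ry": 0,"rz": 0,"hand": 1},
    {"tx": 0,"ty": -0.08,"tz": 1.3,"rx": 0,"ry": 0,"rz": 0,"hand": 1},
    {"tx": 0,"ty": -0.08,"tz": 1.6,"rx": 0,"ry": 0,"rz": 0,"hand": 1},
    {"tx": 0,"ty": -0.08,"tz": 1.9,"rx": 0,"ry": 0,"rz": 0,"hand": 1},
    {"tx": 0,"ty": -0.08,"tz": 2.2,"rx": 0,"ry": 0,"rz": 0,"hand": 1},
    {"tx": 0,"ty": -0.08,"tz": 2.4,"rx": 0,"ry": 0,"rz": 0,"hand": 1},
    {"tx": 0,"ty": -0.08,"tz": 2.4,"rx": 0,"ry": 0,"rz": 0,"hand": 1}
  ]
}}

```text
time_s: 4.23
eef_pos: [0.4979, 0.2566, 0.4915]
eef_rot: [0.975, 0.222, 0.0, 0.0]
contact_force: [-0.3, -1.1, 4.7]
gripper_width: 0.005
grasp_force: 2.5
```

{"op": "jog_arm", "data": {
  "steps": [
    {"tx": 0,"ty": 0,"tz": 0.15,"rx": 0,"ry": 0,"rz": 0,"hand": 1},
    {"tx": 0,"ty": 0,"tz": 0.25,"rx": 0,"ry": 0,"rz": 0,"hand": 1},
    {"tx": 0,"ty": 0,"tz": 0.35,"rx": 0,"ry": 0,"rz": 0,"hand": 1},
    {"tx": 0,"ty": 0,"tz": 0.4,"rx": 0,"ry": 0,"rz": 0,"hand": 1},
    {"tx": 0,"ty": 0,"tz": 0.45,"rx": 0,"ry": 0,"rz": 0,"hand": 1},
    {"tx": 0,"ty": 0,"tz": 0.5,"rx": 0,"ry": 0,"rz": 0,"hand": 1},
    {"tx": 0,"ty": 0,"tz": 0.5,"rx": 0,"ry": 0,"rz": 0,"hand": 1},
    {"tx": 0,"ty": 0,"tz": 0.5,"rx": 0,"ry": 0,"rz": 0,"hand": 1}
  ]
}}

```text
time_s: 4.9
eef_pos: [0.4978, 0.2566, 0.4779]
eef_rot: [0.975, 0.222, 0.001, -0.0]
contact_force: [-1.9, -2.9, 6.1]
gripper_width: 0.004
grasp_force: 2.8
```

{"op": "jog_arm", "data": {
  "steps": [
    {"tx": 0,"ty": 0,"tz": 0.1,"rx": 0,"ry": 0,"rz": 0,"hand": 1},
    {"tx": 0,"ty": 0,"tz": 0.15,"rx": 0,"ry": 0,"rz": 0,"hand": 1},
    {"tx": 0,"ty": 0,"tz": 0.2,"rx": 0,"ry": 0,"rz": 0,"hand": 1},
    {"tx": 0,"ty": 0,"tz": 0.24,"rx": 0,"ry": 0,"rz": 0,"hand": 1},
    {"tx": 0,"ty": 0,"tz": 0.28,"rx": 0,"ry": 0,"rz": 0,"hand": 1},
    {"tx": 0,"ty": 0,"tz": 0.28,"rx": 0,"ry": 0,"rz": 0,"hand": 1},
    {"tx": 0,"ty": 0,"tz": 0.28,"rx": 0,"ry": 0,"rz": 0,"hand": 1},
    {"tx": 0,"ty": 0,"tz": 0.28,"rx": 0,"ry": 0,"rz": 0,"hand": 1}
  ]
}}

```text
time_s: 5.57
eef_pos: [0.4977, 0.2566, 0.4701]
eef_rot: [0.975, 0.222, 0.001, -0.0]
contact_force: [-3.7, -3.2, 10.5]
gripper_width: 0.006
grasp_force: 5.0
```

```bash
python3 -c "
from h import *
a,d=manip.snapshot('side');cv2.imwrite('pics/side3.png',cv2.resize(a[200:345,140:260,::-1],(480,580),interpolation=2))
go([.499,.257,.56])"
```

```text
t 5.62 pos [0.4977 0.2565 0.4701] F [-2.9 -2.5  9.8] T [ 0.05  0.01 -3.  ] R [0. 0. 0.]
```

View pics/side3.png

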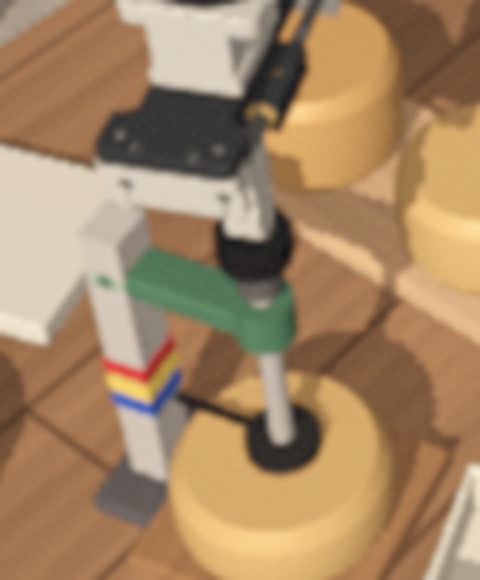

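The pointer at (180,398) stands level with the blue band at (150,400), and the force step at 50 mm travel agrees. The class is blue, so the lever goes to -0.2. Now I let the plunger rise.

{"op": "jog_arm", "data": {
  "steps": [
    {"tx": 0,"ty": 0,"tz": 0,"rx": 0,"ry": 0,"rz": 0,"hand": 1},
    {"tx": 0,"ty": 0,"tz": -0.5,"rx": 0,"ry": 0,"rz": 0,"hand": 1},
    {"tx": 0,"ty": 0,"tz": -1.1,"rx": 0,"ry": 0,"rz": 0,"hand": 1},
    {"tx": 0,"ty": 0,"tz": -1.7,"rx": 0,"ry": 0,"rz": 0,"hand": 1},
    {"tx": 0,"ty": 0,"tz": -2.5,"rx": 0,"ry": 0,"rz": 0,"hand": 1},
    {"tx": 0,"ty": 0,"tz": -3.5,"rx": 0,"ry": 0,"rz": 0,"hand": 1},
    {"tx": 0,"ty": 0,"tz": -4.6,"rx": 0,"ry": 0,"rz": 0,"hand": 1},
    {"tx": 0,"ty": 0,"tz": -5.7,"rx": 0,"ry": 0,"rz": 0,"hand": 1}
  ]
}}

```text
time_s: 6.28
eef_pos: [0.4974, 0.2565, 0.6413]
eef_rot: [0.975, 0.222, 0.0, -0.0]
contact_force: [0.4, 0.5, -0.6]
gripper_width: 0.006
grasp_force: 0.0
```

```bash
cat >> h.py <<'E'
yaw=1.466; O=np.array([.516,-.247,0.])
xs=np.array([np.cos(yaw),np.sin(yaw),0]); ys=np.array([-np.sin(yaw),np.cos(yaw),0]); ez=np.array([0,0,1.])
zt=np.sin(np.radians(40))*xs-np.cos(np.radians(40))*ez; yt=-ys
RL=R.from_matrix(np.stack([np.cross(yt,zt),yt,zt],1))
def grip(a,back=0.): return O-.052*xs+.13*np.sin(a)*ys+(.07+.13*np.cos(a))*ez-(.18+back)*zt
E
python3 -c "
from h import *
go([.42,-.45,.62],RL); print(grip(-.59,.08))"
```

```text
t 6.28 pos [0.4974 0.2565 0.6413] F [ 0.4  0.5 -0.6] T [-12.52  20.11   0.7 ] R [ 3.39  6.07 -9.31]
[ 0.56500868 -0.47248837  0.37719384]
```

{"op": "jog_arm", "data": {
  "steps": [
    {"tx": -5,"ty": 8,"tz": 0.2,"rx": 0,"ry": 0,"rz": 0,"hand": -1},
    {"tx": -5,"ty": 8,"tz": 0.2,"rx": 0,"ry": 0,"rz": 0,"hand": -1},
    {"tx": -5,"ty": 8,"tz": 0.2,"rx": 0,"ry": 0,"rz": 0,"hand": -1},
    {"tx": -5,"ty": 8,"tz": 0.2,"rx": 0,"ry": 0,"rz": 0,"hand": -1},
    {"tx": -5,"ty": 8,"tz": 0.2,"rx": 0,"ry": 0,"rz": 0,"hand": -1},
    {"tx": -5,"ty": 8,"tz": 0.2,"rx": 0,"ry": 0,"rz": 0,"hand": -1},
    {"tx": -5,"ty": 8,"tz": 0.2,"rx": 0,"ry": 0,"rz": 0,"hand": -1},
    {"tx": -5,"ty": 8,"tz": 0.2,"rx": 0,"ry": 0,"rz": 0,"hand": -1}
  ]
}}

```text
time_s: 6.95
eef_pos: [0.4657, -0.0288, 0.6338]
eef_rot: [0.976, 0.22, 0.0, 0.001]
contact_force: [-0.3, 0.5, 0.2]
gripper_width: 0.539
grasp_force: 0.0
```

{"op": "jog_arm", "data": {
  "steps": [
    {"tx": -5,"ty": 8,"tz": 0.2,"rx": 0,"ry": 0,"rz": 0,"hand": -1},
    {"tx": -5,"ty": 8,"tz": 0.2,"rx": 0,"ry": 0,"rz": 0,"hand": -1},
    {"tx": -5,"ty": 8,"tz": 0.2,"rx": 0,"ry": 0,"rz": 0,"hand": -1},
    {"tx": -5,"ty": 8,"tz": 0.2,"rx": 0,"ry": 0,"rz": 0,"hand": -1},
    {"tx": -5,"ty": 8,"tz": 0.2,"rx": 0,"ry": 0,"rz": 0,"hand": -1},
    {"tx": -5,"ty": 8,"tz": 0.2,"rx": 0,"ry": 0,"rz": 0,"hand": -1},
    {"tx": -5,"ty": 8,"tz": 0.2,"rx": 0,"ry": 0,"rz": 0,"hand": -1},
    {"tx": -5,"ty": 8,"tz": 0.2,"rx": 0,"ry": 0,"rz": 0,"hand": -1}
  ]
}}

```text
time_s: 7.62
eef_pos: [0.4347, -0.3104, 0.626]
eef_rot: [0.976, 0.22, -0.001, -0.001]
contact_force: [0.6, 0.5, -0.4]
gripper_width: 1.001
grasp_force: 0.0
```

```bash
python3 -c "
from h import *
go([.42,-.47,.60],RL)
print(manip.get_obs()['joints'].round(2))"
```

```text
t 7.62 pos [ 0.4347 -0.3104  0.626 ] F [ 0.6  0.5 -0.4] T [-2.72  4.6   0.86] R [ 3.38  6.07 -9.36]
[-0.69  0.21  1.13 -0.    1.8   0.44]
```

{"op": "jog_arm", "data": {
  "steps": [
    {"tx": -2.7,"ty": 4.6,"tz": 0.8,"rx": 0.4,"ry": 0.7,"rz": -1.1,"hand": -1},
    {"tx": -2.7,"ty": 4.6,"tz": 0.8,"rx": 0.8,"ry": 1.4,"rz": -2.2,"hand": -1},
    {"tx": -2.7,"ty": 4.6,"tz": 0.8,"rx": 1.2,"ry": 2.1,"rz": -3.3,"hand": -1},
    {"tx": -2.7,"ty": 4.6,"tz": 0.8,"rx": 1.6,"ry": 2.8,"rz": -4.4,"hand": -1},
    {"tx": -2.7,"ty": 4.6,"tz": 0.8,"rx": 2.0,"ry": 3.6,"rz": -5.5,"hand": -1},
    {"tx": -2.7,"ty": 4.6,"tz": 0.8,"rx": 2.4,"ry": 4.3,"rz": -6.6,"hand": -1},
    {"tx": -2.7,"ty": 4.6,"tz": 0.8,"rx": 2.8,"ry": 5.0,"rz": -7.7,"hand": -1},
    {"tx": -2.7,"ty": 4.6,"tz": 0.8,"rx": 3.2,"ry": 5.7,"rz": -8.7,"hand": -1}
  ]
}}

```text
time_s: 8.28
eef_pos: [0.4224, -0.4649, 0.6036]
eef_rot: [0.768, 0.571, 0.214, -0.193]
contact_force: [-0.1, 0.6, -0.0]
gripper_width: 1.0
grasp_force: 0.0
```

```bash
python3 -c "
from h import *
go(grip(-.59,.08),RL)
print(manip.get_obs()['joints'].round(2))"
```

```text
t 8.28 pos [ 0.4224 -0.4649  0.6036] F [-0.1  0.6 -0. ] T [-3.14  5.03  6.67] R [ 0.58  1.05 -1.62]
[-0.94  0.51  0.81  0.52  2.18 -0.42]
```

```bash
python3 -c "
from h import *
go([.48,-.54,.46],RL)"
```

```text
t 8.28 pos [ 0.4224 -0.4649  0.6036] F [-0.1  0.6 -0. ] T [-4.13  2.78  2.84] R [ 0.58  1.05 -1.62]
```

{"op": "jog_arm", "data": {
  "steps": [
    {"tx": -0.9,"ty": 0.6,"tz": 0.6,"rx": 0.2,"ry": 0.3,"rz": -0.5,"hand": -1},
    {"tx": -1.8,"ty": 1.2,"tz": 1.2,"rx": 0.4,"ry": 0.7,"rz": -1.0,"hand": -1},
    {"tx": -2.7,"ty": 1.8,"tz": 1.8,"rx": 0.6,"ry": 1.05,"rz": -1.6,"hand": -1},
    {"tx": -3.5,"ty": 2.4,"tz": 2.4,"rx": 0.6,"ry": 1.05,"rz": -1.6,"hand": -1},
    {"tx": -4.1,"ty": 2.8,"tz": 2.8,"rx": 0.6,"ry": 1.05,"rz": -1.6,"hand": -1},
    {"tx": -4.1,"ty": 2.8,"tz": 2.8,"rx": 0.6,"ry": 1.05,"rz": -1.6,"hand": -1},
    {"tx": -4.1,"ty": 2.8,"tz": 2.8,"rx": 0.6,"ry": 1.05,"rz": -1.6,"hand": -1},
    {"tx": -4.1,"ty": 2.8,"tz": 2.8,"rx": 0.6,"ry": 1.05,"rz": -1.6,"hand": -1}
  ]
}}

```text
time_s: 8.95
eef_pos: [0.4795, -0.5402, 0.4638]
eef_rot: [0.701, 0.627, 0.252, -0.228]
contact_force: [-0.3, 0.9, 0.4]
gripper_width: 1.0
grasp_force: 0.0
```

```bash
python3 -c "
from h import *
np.set_printoptions(precision=3,suppress=True)
go(grip(-.59,.08),RL)
a,d=manip.snapshot('wrist');cv2.imwrite('pics/w1.png',a[:,:,::-1]);np.save('wrist.npy',d)
for k in('damper_grip','damper_pivot','pipe_mid'):
    for q in manip.place_of('wrist',k)[:2]:
        r,c=q['centre'];print(k,q['confidence'],q['centre'],world('wrist',q['centre'],d[min(419,int(r)),min(559,int(c))]))
print(proj('wrist',grip(-.59)+.18*zt))
a,d=manip.snapshot('side')
print(manip.get_obs()['joints'].round(2))"
```

```text
t 8.95 pos [ 0.479 -0.54   0.464] F [-0.3  0.9  0.4] T [0.12 2.6  3.85] R [ 0.01  0.04 -0.05]
damper_grip 0.57 [188.9, 360.4] [ 0.583 -0.314  0.187]
damper_pivot 0.61 [194.1, 279.0] [ 0.512 -0.256  0.082]
pipe_mid 0.72 [37.6, 286.3] [ 0.509 -0.316  0.363]
[186, 356]
[-0.94  0.8   0.68  0.54  2.14 -0.64]
```

View pics/w1.png

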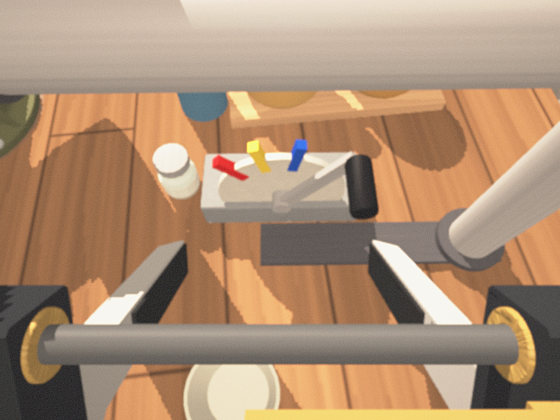

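The wrist view shows the black grip at (186,361), where the model predicts (186,356), and the blue mark at (155,298). The way in past the pipe is clear.

{"op": "jog_arm", "data": {
  "steps": [
    {"tx": 0.1,"ty": 1.2,"tz": 0.5,"rx": 0,"ry": 0,"rz": 0,"hand": -1},
    {"tx": 0.1,"ty": 2.3,"tz": 1.0,"rx": 0,"ry": 0,"rz": 0,"hand": -1},
    {"tx": 0.1,"ty": 2.7,"tz": 2.0,"rx": 0,"ry": 0,"rz": 0,"hand": -1},
    {"tx": 0.1,"ty": 2.7,"tz": 3.0,"rx": 0,"ry": 0,"rz": 0,"hand": -1},
    {"tx": 0.1,"ty": 2.7,"tz": 3.9,"rx": 0,"ry": 0,"rz": 0,"hand": -1},
    {"tx": 0.1,"ty": 2.7,"tz": 3.9,"rx": 0,"ry": 0,"rz": 0,"hand": -1},
    {"tx": 0.1,"ty": 2.7,"tz": 3.9,"rx": 0,"ry": 0,"rz": 0,"hand": -1},
    {"tx": 0.1,"ty": 2.7,"tz": 3.9,"rx": 0,"ry": 0,"rz": 0,"hand": -1}
  ]
}}

```text
time_s: 9.87
eef_pos: [0.5678, -0.4738, 0.3753]
eef_rot: [0.701, 0.627, 0.253, -0.228]
contact_force: [-0.5, -0.5, 1.0]
gripper_width: 0.998
grasp_force: 0.0
```

```bash
python3 -c "
from h import *
np.set_printoptions(precision=3,suppress=True)
go(grip(-.61),RL)
a,d=manip.snapshot('wrist');cv2.imwrite('pics/w2.png',a[:,:,::-1])
p,M,t=cam('wrist'); v,u=np.mgrid[:420,:560]
P=(np.stack([(u-p['cx'])/p['fx']*d,(v-p['cy'])/p['fy']*d,d],-1)-t)@M
S=np.stack([(P-O)@xs,(P-O)@ys,P[...,2]],-1)
k=(a.max(2)<60)&(d>0)&(S[...,0]>-.1)&(S[...,0]<.0)&(abs(S[...,1]+.07)<.05)&(S[...,2]>.12)&(S[...,2]<.25)
Q=S[k];print(k.sum(),np.median(Q,0),Q.min(0),Q.max(0), np.percentile(Q,[5,95],0))
h=cv2.cvtColor(a,cv2.COLOR_RGB2HSV)
for nm,lo,hi in(('blue',105,128),('yel',20,32),('red',0,8)):
    k=(h[...,0]>=lo)&(h[...,0]<=hi)&(h[...,1]>150)&(abs(S[...,0])<.02)&(abs(S[...,1])<.1)&(S[...,2]>.1)&(S[...,2]<.2)
    Q=S[k];
    if len(Q): m=np.median(Q,0);print(nm,len(Q),m,np.arctan2(m[1],m[2]-.07))
for q in manip.place_of('wrist','damper_grip')[:1]: print(q)
print(proj('wrist',grip(-.59)+.18*zt))"
```

```text
t 9.87 pos [ 0.568 -0.474  0.375] F [-0.5 -0.5  1. ] T [ 0.04 -0.03  2.68] R [ 0.02  0.04 -0.06]
2182 [-0.064 -0.082  0.185] [-0.1   -0.091  0.166] [-0.022 -0.029  0.241] [[-0.094 -0.09   0.175]
 [-0.028 -0.029  0.226]]
blue 475 [-0.003 -0.018  0.164] -0.1898279647289228
yel 638 [-0.004  0.024  0.158] 0.26344400968353204
red 684 [-0.003  0.063  0.137] 0.7563651891282622
{'centre': [62.3, 343.4], 'confidence': 0.63}
[219, 272]
```

View pics/w2.png

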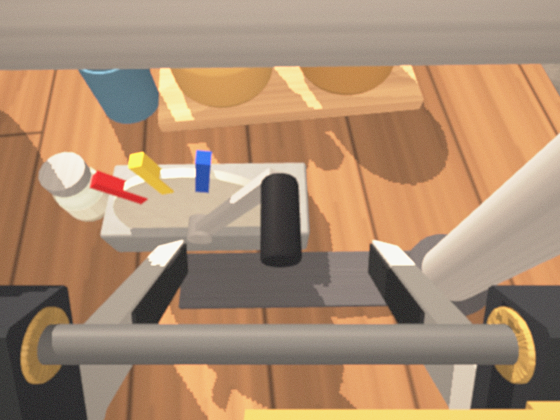

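The grip at (281,215) is centred between the fingers. I move in and close.

{"op": "jog_arm", "data": {
  "steps": [
    {"tx": 0,"ty": 0,"tz": 0.7,"rx": 0,"ry": 0,"rz": 0,"hand": -1},
    {"tx": 0,"ty": 0,"tz": 1.4,"rx": 0,"ry": 0,"rz": 0,"hand": -1},
    {"tx": 0,"ty": 0,"tz": 2.1,"rx": 0,"ry": 0,"rz": 0,"hand": -1},
    {"tx": 0,"ty": 0,"tz": 2.65,"rx": 0,"ry": 0,"rz": 0,"hand": -1},
    {"tx": 0,"ty": 0,"tz": 2.65,"rx": 0,"ry": 0,"rz": 0,"hand": -1},
    {"tx": 0,"ty": 0,"tz": 2.65,"rx": 0,"ry": 0,"rz": 0,"hand": 0.1},
    {"tx": 0,"ty": 0,"tz": 2.65,"rx": 0,"ry": 0,"rz": 0,"hand": 0.1},
    {"tx": 0,"ty": 0,"tz": 2.65,"rx": 0,"ry": 0,"rz": 0,"hand": 0.1}
  ],
  "newtons": 12
}}

```text
time_s: 10.63
eef_pos: [0.5732, -0.4235, 0.3134]
eef_rot: [0.701, 0.627, 0.253, -0.228]
contact_force: [-0.3, -0.3, 0.5]
gripper_width: 0.822
grasp_force: 0.0
```

{"op": "jog_arm", "data": {
  "steps": [
    {"tx": 0,"ty": 0,"tz": 0,"rx": 0,"ry": 0,"rz": 0,"hand": 1},
    {"tx": 0,"ty": 0,"tz": 0,"rx": 0,"ry": 0,"rz": 0,"hand": 1},
    {"tx": 0,"ty": 0,"tz": 0,"rx": 0,"ry": 0,"rz": 0,"hand": 1},
    {"tx": 0,"ty": 0,"tz": 0,"rx": 0,"ry": 0,"rz": 0,"hand": 1},
    {"tx": 0,"ty": 0,"tz": 0,"rx": 0,"ry": 0,"rz": 0,"hand": 1},
    {"tx": 0,"ty": 0,"tz": 0,"rx": 0,"ry": 0,"rz": 0,"hand": 1},
    {"tx": 0,"ty": 0,"tz": 0,"rx": 0,"ry": 0,"rz": 0,"hand": 1},
    {"tx": 0,"ty": 0,"tz": 0,"rx": 0,"ry": 0,"rz": 0,"hand": 1}
  ],
  "newtons": 12
}}

```text
time_s: 11.3
eef_pos: [0.5738, -0.4224, 0.3127]
eef_rot: [0.701, 0.627, 0.253, -0.228]
contact_force: [6.4, -1.8, 2.0]
gripper_width: 0.293
grasp_force: 12.0
```

```bash
python3 -c "
from h import *
o=manip.get_obs(); g=o['eef_pos']+R.from_quat(o['eef_rot']).apply([0,0,.18])-O
print('grip stand',g@xs,g@ys,g[2],'ang',np.arctan2(g@ys,g[2]-.07),o['gripper_width']*.094,np.hypot(g@ys,g[2]-.07))
R0=R.from_quat(o['eef_rot'])
a0=np.arctan2(g@ys,g[2]-.07)
for a in(a0*.75-.05,a0*.5-.1,a0*.25-.15,-.2): print(a,(R0.inv().apply(grip(a)-grip(a0))/.03).round(2))
go(grip(-.2),RL)"
```

```text
grip stand -0.05314242275826367 -0.07622397805598277 0.1744132607131065 ang -0.6305921129681531 0.027585270639095088 0.1292757666518443
-0.5229440847261149 [ 0.16 -0.39 -0.2 ]
-0.4152960564840765 [ 0.29 -0.81 -0.36]
-0.3076480282420383 [ 0.4  -1.24 -0.49]
-0.2 [ 0.47 -1.7  -0.58]
t 11.3 pos [ 0.5738 -0.4224  0.3127] F [ 6.4 -1.8  2. ] T [ 0.49 -1.67 -0.57] R [ 0.02  0.03 -0.06]
```

{"op": "jog_arm", "data": {
  "steps": [
    {"tx": 0.08,"ty": -0.19,"tz": -0.1,"rx": 0,"ry": 0,"rz": 0,"hand": 1},
    {"tx": 0.16,"ty": -0.39,"tz": -0.2,"rx": 0,"ry": 0,"rz": 0,"hand": 1},
    {"tx": 0.23,"ty": -0.6,"tz": -0.28,"rx": 0,"ry": 0,"rz": 0,"hand": 1},
    {"tx": 0.29,"ty": -0.81,"tz": -0.36,"rx": 0,"ry": 0,"rz": 0,"hand": 1},
    {"tx": 0.35,"ty": -1.02,"tz": -0.43,"rx": 0,"ry": 0,"rz": 0,"hand": 1},
    {"tx": 0.4,"ty": -1.24,"tz": -0.49,"rx": 0,"ry": 0,"rz": 0,"hand": 1},
    {"tx": 0.44,"ty": -1.47,"tz": -0.54,"rx": 0,"ry": 0,"rz": 0,"hand": 1},
    {"tx": 0.48,"ty": -1.7,"tz": -0.58,"rx": 0,"ry": 0,"rz": 0,"hand": 1}
  ],
  "newtons": 20
}}

```text
time_s: 11.97
eef_pos: [0.523, -0.4172, 0.3371]
eef_rot: [0.701, 0.627, 0.254, -0.226]
contact_force: [8.2, -6.5, 7.0]
gripper_width: 0.294
grasp_force: 20.1
```

{"op": "jog_arm", "data": {
  "steps": [
    {"tx": 0,"ty": 0,"tz": 0,"rx": 0,"ry": 0,"rz": 0,"hand": 1},
    {"tx": 0,"ty": 0,"tz": 0,"rx": 0,"ry": 0,"rz": 0,"hand": 1},
    {"tx": 0,"ty": 0,"tz": 0,"rx": 0,"ry": 0,"rz": 0,"hand": 1},
    {"tx": 0,"ty": 0,"tz": 0,"rx": 0,"ry": 0,"rz": 0,"hand": 1},
    {"tx": 0,"ty": 0,"tz": 0,"rx": 0,"ry": 0,"rz": 0,"hand": 1},
    {"tx": 0,"ty": 0,"tz": 0,"rx": 0,"ry": 0,"rz": 0,"hand": 1},
    {"tx": 0,"ty": 0,"tz": 0,"rx": 0,"ry": 0,"rz": 0,"hand": 1},
    {"tx": 0,"ty": 0,"tz": 0,"rx": 0,"ry": 0,"rz": 0,"hand": 1}
  ]
}}

```text
time_s: 12.63
eef_pos: [0.5228, -0.4173, 0.3371]
eef_rot: [0.701, 0.627, 0.253, -0.227]
contact_force: [-0.6, -4.6, 13.5]
gripper_width: 0.295
grasp_force: 20.0
```

```bash
python3 -c "
from h import *
o=manip.get_obs(); g=o['eef_pos']+R.from_quat(o['eef_rot']).apply([0,0,.18])-O
print('ang',np.arctan2(g@ys,g[2]-.07),g@xs,g[2],np.hypot(g@ys,g[2]-.07))
go(grip(-.2),RL)
a,d=manip.snapshot('wrist');b,_=manip.snapshot('side')
cv2.imwrite('pics/w3.png',np.hstack([cv2.resize(a[...,::-1],(430,480)),cv2.resize(b[140:260,260:350,::-1],(360,480),interpolation=2)]))"
```

```text
ang -0.19285591535636548 -0.05350062692722084 0.198738365931204 0.13117014684761172
t 12.63 pos [ 0.5228 -0.4173  0.3371] F [-0.6 -4.6 13.5] T [-0.01  0.04  0.07] R [ 0.03  0.04 -0.05]
```

View pics/w3.png

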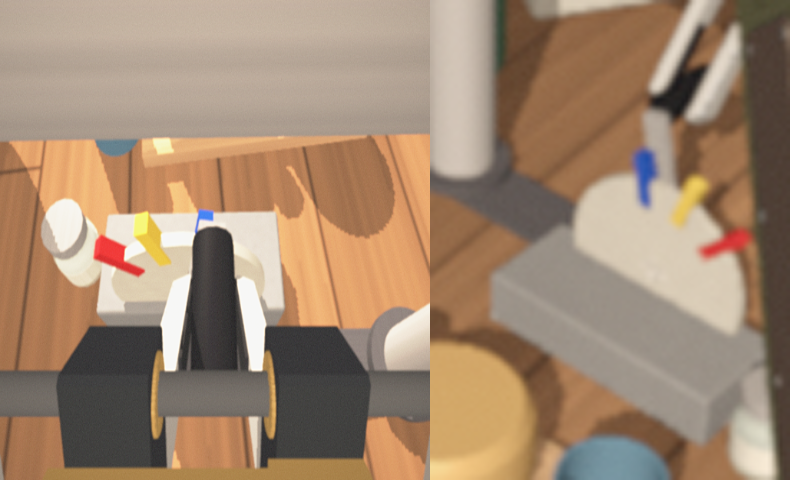

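The lever's arm at (658,140) now runs behind the blue mark at (645,175). I release, back out and check.

{"op": "jog_arm", "data": {
  "steps": [
    {"tx": 0,"ty": 0,"tz": 0,"rx": 0,"ry": 0,"rz": 0,"hand": 0},
    {"tx": 0,"ty": 0,"tz": 0,"rx": 0,"ry": 0,"rz": 0,"hand": -1},
    {"tx": 0,"ty": 0,"tz": 0,"rx": 0,"ry": 0,"rz": 0,"hand": -1},
    {"tx": 0,"ty": 0,"tz": 0,"rx": 0,"ry": 0,"rz": 0,"hand": -1},
    {"tx": 0,"ty": 0,"tz": 0,"rx": 0,"ry": 0,"rz": 0,"hand": -1},
    {"tx": 0,"ty": 0,"tz": 0,"rx": 0,"ry": 0,"rz": 0,"hand": -1},
    {"tx": 0,"ty": 0,"tz": 0,"rx": 0,"ry": 0,"rz": 0,"hand": -1},
    {"tx": 0,"ty": 0,"tz": 0,"rx": 0,"ry": 0,"rz": 0,"hand": -1}
  ]
}}

```text
time_s: 13.4
eef_pos: [0.5229, -0.417, 0.3347]
eef_rot: [0.701, 0.627, 0.252, -0.229]
contact_force: [0.5, 0.6, 0.3]
gripper_width: 0.824
grasp_force: 0.0
```

{"op": "jog_arm", "data": {
  "steps": [
    {"tx": 0,"ty": 0,"tz": -0.6,"rx": 0,"ry": 0,"rz": 0,"hand": -1},
    {"tx": 0,"ty": 0,"tz": -1.2,"rx": 0,"ry": 0,"rz": 0,"hand": -1},
    {"tx": 0,"ty": 0,"tz": -1.8,"rx": 0,"ry": 0,"rz": 0,"hand": -1},
    {"tx": 0,"ty": 0,"tz": -2.4,"rx": 0,"ry": 0,"rz": 0,"hand": -1},
    {"tx": 0,"ty": 0,"tz": -3.1,"rx": 0,"ry": 0,"rz": 0,"hand": -1},
    {"tx": 0,"ty": 0,"tz": -3.8,"rx": 0,"ry": 0,"rz": 0,"hand": -1},
    {"tx": 0,"ty": 0,"tz": -4.5,"rx": 0,"ry": 0,"rz": 0,"hand": -1},
    {"tx": 0,"ty": 0,"tz": -4.5,"rx": 0,"ry": 0,"rz": 0,"hand": -1}
  ]
}}

```text
time_s: 14.07
eef_pos: [0.5129, -0.5046, 0.4413]
eef_rot: [0.701, 0.627, 0.253, -0.227]
contact_force: [-0.4, 0.1, 0.3]
gripper_width: 0.999
grasp_force: 0.0
```

```bash
python3 -c "
from h import *
np.set_printoptions(precision=3,suppress=True)
go(grip(-.2),RL)
a,d=manip.snapshot('wrist')
print(manip.place_of('wrist','damper_grip')[:1])
for t in(-.3,-.2,-.1): print(t,proj('wrist',grip(t)+.18*zt))
p,M,t=cam('wrist'); v,u=np.mgrid[:420,:560]
P=(np.stack([(u-p['cx'])/p['fx']*d,(v-p['cy'])/p['fy']*d,d],-1)-t)@M
S=np.stack([(P-O)@xs,(P-O)@ys,P[...,2]],-1)
k=(a.max(2)<60)&(d>0)&(S[...,0]>-.075)&(S[...,0]<-.03)&(abs(S[...,1]+.02)<.06)&(S[...,2]>.17)&(S[...,2]<.225)
Q=S[k];print(k.sum(),np.median(Q,0),np.percentile(Q,[2,98],0))
h=cv2.cvtColor(a,cv2.COLOR_RGB2HSV)
for nm,lo,hi in(('blue',105,128),('yel',20,32),('red',0,8)):
    k=(h[...,0]>=lo)&(h[...,0]<=hi)&(h[...,1]>150)&(abs(S[...,0])<.02)&(abs(S[...,1])<.1)&(S[...,2]>.1)&(S[...,2]<.2)
    Q=S[k]
    if len(Q): m=np.median(Q,0);print(nm,len(Q),m,np.arctan2(m[1],m[2]-.07))
b,_=manip.snapshot('side')
cv2.imwrite('pics/w4.png',np.hstack([cv2.resize(a[60:300,130:430,::-1],(430,480)),cv2.resize(b[140:260,260:350,::-1],(360,480),interpolation=2)]))"
```

```text
t 14.07 pos [ 0.513 -0.505  0.441] F [-0.4  0.1  0.3] T [0.02 0.05 4.61] R [ 0.03  0.05 -0.06]
[{'centre': [204.9, 279.1], 'confidence': 0.57}]
-0.3 [205, 293]
-0.2 [203, 278]
-0.1 [203, 263]
945 [-0.055 -0.03   0.205] [[-0.074 -0.038  0.2  ]
 [-0.031 -0.014  0.209]]
blue 9 [ 0.009 -0.019  0.17 ] -0.18864347754246585
yel 331 [-0.001  0.024  0.154] 0.28243306325238504
red 388 [-0.001  0.064  0.134] 0.7810776397356018
```

View pics/w4.png

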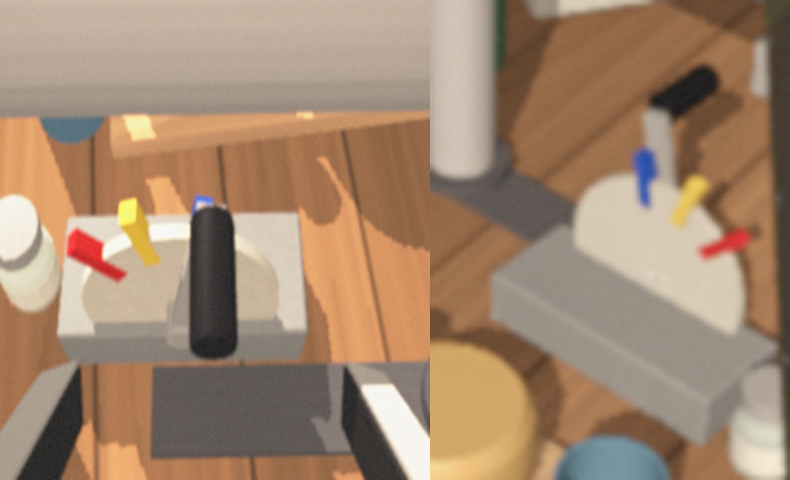

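```bash
python3 -c "
from h import *
a,d=manip.snapshot('side'); q=manip.place_of('side','plunger_top')[0]; r,c=q['centre']; p=world('side',(r,c),d[int(r),int(c)]); print(p, manip.get_obs()['contact_force'].round(1))
if p[2]>.315: print(manip.hand_in())"
```

```text
[0.49792673 0.25964629 0.32572379] [-0.1 -0.4 -0.2]
the job is handed in; nothing more can be done
None
```

The wheel under the gauge read blue (60 mm), so I swung the lever to about -0.20 rad, at the blue mark, and let go. The plunger is up again, and I handed the job in at about 14 s; I have no verdict from the judge.

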